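# Put the napkin ring away in the latch-lid caddy

### The arm

A 6-joint arm with a two-finger parallel gripper is mounted at the origin on the work surface; the furniture and walls round the work are solid. World frame = base frame: x ahead of the robot, y to its left, z up, the work surface at z = 0. Lengths are in m, angles in rad, forces in N, time in s.
With the tool pointing down it reaches from about 0.225 to 0.875 m from the base axis. Payload 3.4 kg.
Tool frame: the origin (TCP) lies at the very end of the fingers, on their centre line; the grasp point (between the pads) lies 19 mm behind it; z points along the fingers, y is the direction in which the jaws open and shut (so a half turn about z gives the same grasp; the last joint's range is limited). The gripper opens to 85 mm and grips with 20 to 120 N. Pads are 22 mm wide; open, the fingers measure 114 mm over their backs; the gripper's body (76 mm by 85 mm) begins 54 mm behind the grasp point. The pads swing forward as they close: fully open they stand 13 mm farther back than shut.
Start: joints at [1.074, 0.276, 1.505, -0, 1.361, -0.121], TCP at [0.211, 0.535, 0.231] pointing down, gripper open.
Joint ranges: [-2.89, 2.89], [-0.75, 2.08], [0.22, 2.7], [-1.18, 4.32], [0.11, 2.71], [-2.7, 2.7]. Speed limits (rad/s): [2.57, 2.57, 3.14, 3.14, 3.14, 3.14].

### API

Orientations are given as a unit quaternion [x, y, z, w].
In Python, from cell import * gives the robot as it stands. The module is installed in compiled form; this text tells all that it offers.
- The arm moves only by the tool move_arm, never from a script. Its arguments are lists of equal length, an entry for each row: "rot": the turn, a rotation vector about the tool's x, y, z in rad, a list of three; "translation": the shift along the tool's x, y, z in cm, a list of three; "claw": the finger opening in cm, from 0 to 8.54. A call has exactly 5 rows; each row shifts and turns the pose as measured when the row begins, along the tool's axes as they then stand; what a row does not reach is not made up. A row lasts 1/10 s, in which the tool goes at most 50 mm and 8.59 degrees, less where a joint would pass 70% of its speed; a pose out of reach is approached as far as the arm can. A call is refused whole if a number of a shift passes 5 or a number of a turn 0.15, either way. A call with a gripper value outside its range is refused whole. The fingers move at their own pace and stop on an object; the grip force is fixed at half the most. Time passes only in rows, so rows that do not move let the fingers close, or fill a call up. It gives the time, the measured TCP pose, the force and the opening at its end, in the units of the state.
- read_state(): the state, without advancing time (a new reading comes with each control period).
- snapshot(name): name is "scene" or "top" or "wrist"; returns a dict with "pixels" (480x640x3 uint8, red, green, blue), "K" (3x3 intrinsics, pixels), "world_from_camera" (4x4, takes a point from camera to world coordinates); the wrist camera has in their place "mount" (4x4, takes a point from camera to tool coordinates, whose origin is the TCP and whose axes are the flange's). Camera axes: x right, y down, z forward; pixel columns grow to the right and rows downward; lengths in m; the calibration is good to about 2 mm. A picture is of the moment at which its call begins: read the wrist's pose just before it. There is no depth.
- hand_in(): hands the job in, once; it reports no verdict.
The state is a dict: "time": time; "joint_positions": joint angles; "qd": joint speeds; "tau": joint torques, N m; "ee_pos": TCP position; "eef_rot": TCP orientation; "wrist_force": force on the tool from outside, world axes, zero at the start; "moment": the same for the moment, N m; "gripper_width": finger opening in m.
Only numpy, scipy, OpenCV 4.12 (cv2) and the standard library are available. Lean on these libraries where they do the work, as an engineer would, in place of code of your own. Each camera call takes 0.05 s, during which the arm holds its last target. There are 200 camera calls.

### The job

Put the napkin ring away in the small lidded caddy: press the caddy's thumb latch so that its sprung lid pops fully open, set the napkin ring inside, then swing the lid over and press its front edge down until it snaps shut and stays shut by itself. Work gently: the brass catch and the ceramic must never be loaded hard (20 N at most, so feel for the contact instead of driving to a measured height), and leave the other tableware where it is.

Things in the scene. Friction and masses are not known exactly. Their poses are not given: they have to be found in the camera images.
- caddy: fixed rubber foot of the caddy; origin on the table under the caddy's centre, z up, -x the front (latch side), +x the hinge side. Lengths in mm from here: white box 130 (x) x 120 (y), walls 5, rim at z 78, inner floor z 25. The box stands on a screw foot set by eye: box, lid, hinge and latch together stand up to 7 mm higher or lower than all heights told here; this is not measured.
- pad_nominal (a point): nominal middle of the top of the brass thumb pad, a level ledge 30 (x) x 36 (y) in front of the caddy, at x -105, z 56 (true height up to 7 mm off). Pressed down here: 2.5 N to start, 4 to 5 N when the catch frees after 3 to 4.5 mm, hard stop at about 6 mm. A hook 20 wide rises behind the pad (x -82 to -69, up to z 99) over the lid's cross-bar. It springs back when let go.
- hinge_nominal (a point): nominal hinge line of the lid, at x 67, z 80, along y (true height up to 7 mm off). Lid: light wood board 8 thick, 122 wide, underside at hinge height when shut, free edge 132 from the hinge; a brass cross-bar 5 thick, 30 wide stands out 9 before that edge. Fully open the lid leans back, free edge at about x 105, z 208. Swing it over from behind: 1 to 3 N at the edge.
- press_nominal (a point): nominal point on the shut lid's top (small brass disc, 26 diameter, middle in y, x -45, z 88, 20 from the free edge; true height up to 7 mm off). Pressing down here shuts the lid: 2 N rising to about 10 N as the cross-bar forces the hook aside and snaps under it; about 1.5 mm lower a stiff rubber seal stops the lid and force climbs fast.
- lid (a joint): angle of the caddy's lid, rad: 0 shut and held by the catch, about 1.85 fully open; it springs open whenever it is not caught, so about 0 with nothing touching it means snapped shut
- latch (a joint): turn of the thumb latch, rad: 0 at rest (hook over the cross-bar), 0.19 pressed fully down; 1 mm of pad travel is about 0.03
- ring_center (a point): centre (half-way up) of the napkin ring: plain brass ring standing on end, axis upright, 46 outside diameter, 38 inside, 34 high, 40 to 85 g, loose on the table left of the caddy
- pepper_mill: bystander: turned wooden pepper mill, 56 diameter, 163 high, loose; origin under its foot
- spoon: bystander: gold-handled spoon, 193 x 41 x 16, lying loose on the table; origin at the middle of its underside
- bowl: bystander: white bowl with a gold rim, 155 diameter, 75 high, loose; origin under its foot
Mind the look-alikes: they are no part of the job. Of the things that look like the part that bears ring_center, the largest one is meant.

How it is judged:
By the outcome, as a careful person would: the job done as asked, in the order asked, and still so for the second after the job is handed in, with the robot touching nothing.
It also fails if it takes over 64 s, if anything falls off the work surface, if the arm or the gripper's body presses on something with over 40 N, if the wrist force passes 120 N, or if a joint passes its speed limit or range.

## Working session

There is one attempt and no reset: what is moved stays moved. The work goes in short steps, Python scripts to look and compute and a tool call to move; the robot and the scene stay as the last step left them, time stands still between calls to the robot, and variables do not carry over. Pictures are saved under pics/ and viewed, about 8 in all and at most 12, crops included, and the job is handed in when it is done.

Besides the shell and the picture viewer there is one more tool, called after ">>>" as name(argument=value, ...) on one line, values as JSON. move_arm: Moves the arm, as the interface text tells. Its arguments: {"type":"object","properties":{"rot":{"type":"array","items":{"type":"array","items":{"type":"number"}}},"translation":{"type":"array","items":{"type":"array","items":{"type":"number"}}},"claw":{"type":"array","items":{"type":"number"}}},"required":["rot","translation","claw"]}

```bash
mkdir -p pics
python3 - <<'E'
from cell import *
import cv2, numpy as np
s=read_state(); print(s)
for n in("scene","top"):
    d=snapshot(n); cv2.imwrite(f"pics/{n}0.png",d["pixels"][:,:,::-1]); np.savez(f"{n}.npz",**{k:v for k,v in d.items()})
    print(n,d["K"],d["world_from_camera"])
E
```

```text
{'time': 0.0, 'joint_positions': array([ 1.07397078e+00,  2.76584070e-01,  1.50615052e+00,  2.89163543e-05,
        1.36070604e+00, -1.20998489e-01]), 'qd': array([-0.000215  , -0.00043291,  0.00032049, -0.00243222, -0.00169739,
        0.00135069]), 'tau': array([-1.80532192e-03, -4.16776049e+01, -2.45813155e+01, -2.38882112e-04,
        1.09700594e-02, -4.75814758e-06]), 'ee_pos': array([0.21078464, 0.53439189, 0.23043902]), 'eef_rot': array([ 1.86812458e-01,  9.82395161e-01, -8.75955445e-04, -2.94382105e-04]), 'wrist_force': array([ 0.45809345, -0.14268184,  0.5166643 ]), 'moment': array([0.01165019, 0.01499608, 0.01071575]), 'gripper_width': 0.08531258813212615}
scene [[495.13707971   0.         323.37194572]
 [  0.         495.13707971 241.41011247]
 [  0.           0.           1.        ]] [[ 0.87328923 -0.29274715  0.38944194  0.0401806 ]
 [-0.48719754 -0.52126305  0.70065925 -0.73715279]
 [-0.00211431 -0.80161334 -0.5978391   0.70182658]
 [ 0.          0.          0.          1.        ]]
top [[621.12232626   0.         315.78490943]
 [  0.         621.12232626 234.47733187]
 [  0.           0.           1.        ]] [[ 0.00927089 -0.99824603  0.05847151  0.36740605]
 [-0.99994155 -0.00958017 -0.00501126  0.01263945]
 [ 0.00556264 -0.05842163 -0.9982765   1.63131995]
 [ 0.          0.          0.          1.        ]]
```

View pics/scene0.png

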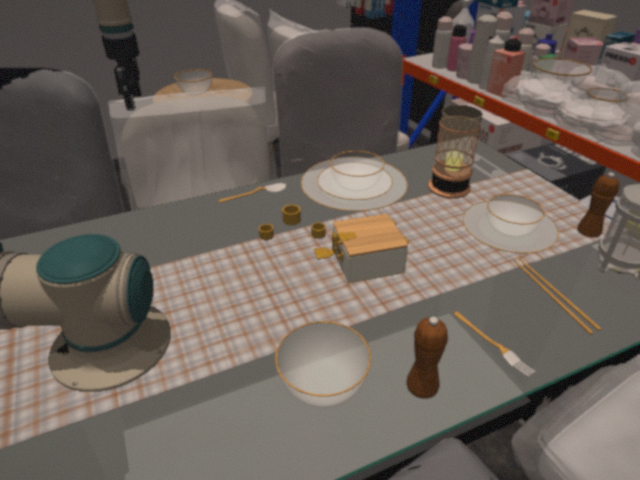

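View pics/top0.png

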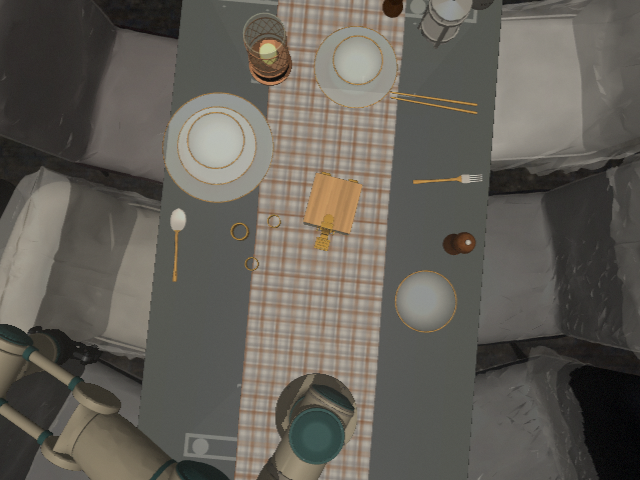

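Ring look-alikes in top: (239,231), (274,221) and (252,264). In scene they are (291,214), (318,230) and (266,231). The largest looks like top (239,231). I'll check that in a close crop.

```bash
cat > h.py <<'E'
import numpy as np, cv2
from scipy.spatial.transform import Rotation as R
def cam(n):
    d=np.load(n+".npz"); return d["K"],d["world_from_camera"],d["pixels"]
def ray(n,uv):
    K,T,_=cam(n); v=T[:3,:3]@np.linalg.inv(K)@[uv[0],uv[1],1]; return T[:3,3],v
def atz(n,uv,z):
    o,v=ray(n,uv); return o+v*(z-o[2])/v[2]
def proj(n,p):
    K,T,_=cam(n); c=T[:3,:3].T@(np.atleast_2d(p)-T[:3,3]).T; q=K@c; return (q[:2]/q[2]).T
def tri(a,b):
    (o1,v1),(o2,v2)=ray("top",a),ray("scene",b)
    t=np.linalg.lstsq(np.c_[v1,-v2],o2-o1,rcond=None)[0]; p,q=o1+v1*t[0],o2+v2*t[1]; return (p+q)/2,np.linalg.norm(p-q)
E
python3 - <<'E'
from h import *
a=cam("top")[2][160:280,220:380,::-1]; b=cam("scene")[2][195:295,250:420,::-1]
a=cv2.resize(a,(800,600),interpolation=cv2.INTER_CUBIC); b=cv2.resize(b,(850,500),interpolation=cv2.INTER_CUBIC)
cv2.imwrite("pics/ca.png",a); cv2.imwrite("pics/cb.png",b[:, :800])
for uv in[(239,231),(274,221),(252,264)]: print(atz("top",uv,.017))
E
```

```text
[0.46910808 0.20445285 0.017     ]
[0.49609436 0.11374402 0.017     ]
[0.38363855 0.16932969 0.017     ]
```

View pics/ca.png

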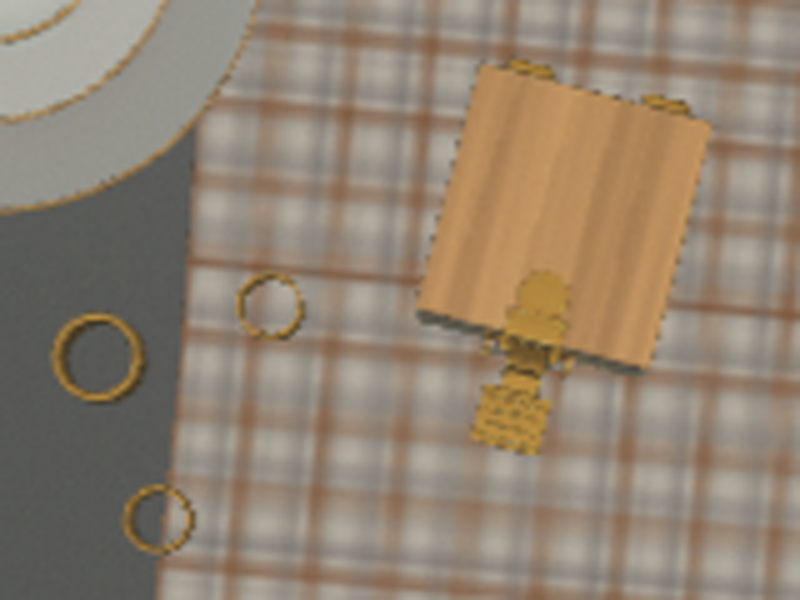

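View pics/cb.png

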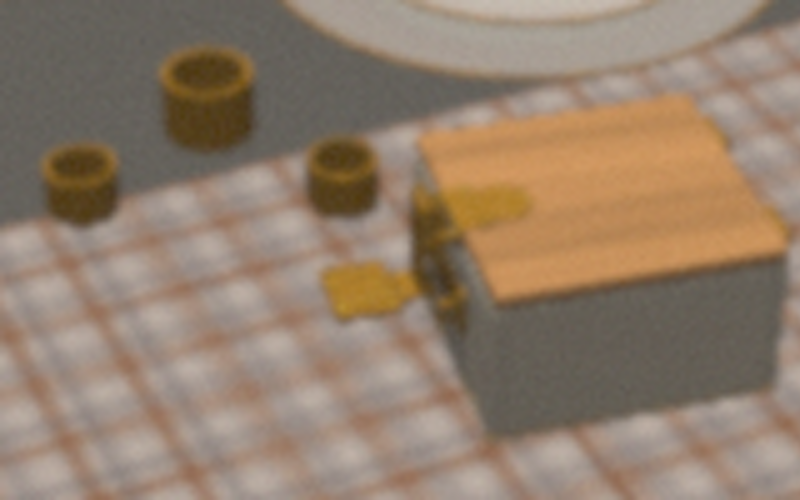

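```bash
cat > fit.py <<'E'
from h import *
from scipy.optimize import least_squares
P=np.array([[-65,61,88],[67,61,88],[67,-61,88],[-65,-61,88],[-90,18,56],[-90,-18,56],[-120,-18,56],[-120,18,56]])/1e3
tp=np.array([(418,311),(485,64),(711,125),(645,372),(486,385),(552,402),(537,455),(471,437)])/5+[220,160]-.4
sc=np.array([(420,137),(690,96),(785,250),(500,300)])/5+[250,195]-.4
def W(q,p): return R.from_euler("z",q[2]).apply(p+[0,0,q[3]])+[q[0],q[1],0]
def f(q):
    w=W(q,P); return np.r_[(proj("top",w)-tp).ravel(),(proj("scene",w[:4])-sc).ravel()]
r=least_squares(f,[.5,0,-.25,0]); q=r.x
print(q,np.abs(r.fun).max()); print(r.fun.reshape(-1,2).round(1))
np.save("q.npy",q)
for n,p in dict(pad=[-.105,0,.056],hinge=[.067,0,.08],press=[-.045,0,.088],center=[0,0,.03],openedge=[.105,0,.208]).items(): print(n,W(q,np.array(p)))
t=np.array((98,358))/5+[220,160]-.4; s=np.array((208,70))/5+[250,195]-.4
print("ring",atz("top",t,.034),atz("scene",s,.034),tri(t,s))
print("mill",atz("top",(460,243),.1),"bowl",atz("top",(426,301),.07), "plate edge",atz("top",(272,150),.01),atz("top",(218,200),.01))
E
python3 fit.py
```

```text
[ 0.53829508 -0.03687722 -0.25111026 -0.00182252] 2.6085071554416004
[[-0.7 -0.5]
 [-0.5 -1.8]
 [ 1.4 -1.5]
 [ 1.2 -0.1]
 [-0.3 -0.5]
 [ 0.2 -0.2]
 [ 0.1  0.6]
 [-0.4  0.5]
 [-2.6  0. ]
 [-0.  -0.4]
 [ 2.   0.5]
 [-2.4  0.7]]
pad [ 0.43658818 -0.01078687  0.05417748]
hinge [ 0.60319377 -0.05352535  0.07817748]
press [ 0.49470641 -0.02569564  0.08617748]
center [ 0.53829508 -0.03687722  0.02817748]
openedge [ 0.64000198 -0.06296757  0.20617748]
ring [0.46752602 0.20190974 0.034     ] [0.47196127 0.20324971 0.034     ] (array([0.46898153, 0.20093899, 0.03613734]), np.float64(0.0034877032965065628))
mill [ 0.4394253  -0.35157009  0.1       ] bowl [ 0.29460023 -0.27280671  0.07      ] plate edge [0.68421153 0.12192639 0.01      ] [0.55042793 0.26162902 0.01      ]
```

The three rings are clear in the crop. The largest is at crop (98,358), top (239,231), so that is the one meant. The caddy latch faces the robot. I'll align the tool with the caddy and travel toward it.

>>> move_arm(rot=[[0,0,-0.124],[0,0,0],[0,0,0],[0,0,0],[0,0,0]], translation=[[0,0,0],[-2.8,-4,0],[-2.8,-4,0],[-2.8,-4,0],[-2.8,-4,0]], claw=[0,0,0,0,0])

```text
time: 0.6
ee_pos: [0.2804, 0.3517, 0.2269]
eef_rot: [0.118, 0.993, -0.001, -0.001]
wrist_force: [1.7, -0.0, 0.5]
gripper_width: 0.0124
```

>>> move_arm(rot=[[0,0,0],[0,0,0],[0,0,0],[0,0,0],[0,0,0]], translation=[[-2.8,-4,0],[-2.8,-4,0],[-2.8,-4,0],[-2.8,-4,0],[0,0,0]], claw=[0,0,0,0,0])

```text
time: 1.1
ee_pos: [0.3531, 0.1594, 0.2263]
eef_rot: [0.12, 0.993, -0.003, -0.001]
wrist_force: [-0.3, 0.6, 0.2]
gripper_width: -0.0001
```

```bash
cat > st.py <<'E'
from h import *
from cell import *
import sys
q=np.load("q.npy"); Rz=R.from_euler("z",q[2])
def state(target=None):
    s=read_state(); T=R.from_quat(s["eef_rot"]); p=np.array(s["ee_pos"])
    b=Rz.inv().apply(p-[q[0],q[1],0])*1e3
    rel=(Rz.inv()*T)
    print("t %.2f box mm"%s["time"],b.round(1),"tool z in box",rel.as_matrix()[:,2].round(3),"tool y",rel.as_matrix()[:,1].round(3),"F",np.round(Rz.inv().apply(s["wrist_force"]),1),"w %.1f"%(s["gripper_width"]*1e3))
    if target is not None:
        print("delta tool cm",(rel.inv().apply(np.array(target)-b)/10).round(2))
    return s
if __name__=="__main__": state([float(a) for a in sys.argv[1:]] or None)
E
python3 st.py -99 0 100
```

```text
t 1.10 box mm [-228.2  144.1  226.3] tool z in box [-0.    -0.007 -1.   ] tool y [-0.01   1.    -0.007] F [-0.4  0.5  0.2] w -0.1
delta tool cm [-12.78 -14.45  12.72]
```

>>> move_arm(rot=[[0,0,0],[0,0,0],[0,0,0],[0,0,0],[0,0,0]], translation=[[-3,-3.7,0],[-3,-3.7,0],[-3,-3.7,0],[-3,-3.7,0],[0,0,0]], claw=[0,0,0,0,0])

```text
time: 1.6
ee_pos: [0.4352, -0.0131, 0.226]
eef_rot: [0.119, 0.993, -0.001, -0.001]
wrist_force: [-0.0, 0.4, 0.5]
gripper_width: -0.0002
```

Run:
```python
from st import *
s=state([-99,0,100]); d=snapshot("wrist"); np.savez("w1.npz",p=s["ee_pos"],r=s["eef_rot"],**d)
print(d["mount"].round(3)); cv2.imwrite("pics/w1.png",d["pixels"][:,:,::-1])
# overlay of model
Tm=np.eye(4);Tm[:3,:3]=R.from_quat(s["eef_rot"]).as_matrix();Tm[:3,3]=s["ee_pos"]
C=np.linalg.inv(Tm@d["mount"])
P=np.array([[-65,61,88],[-65,-61,88],[67,61,88],[67,-61,88],[-90,18,56],[-90,-18,56],[-120,-18,56],[-120,18,56],[-45,0,88]])/1e3
w=Rz.apply(P+[0,0,q[3]])+[q[0],q[1],0]
c=(C[:3,:3]@w.T).T+C[:3,3]; u=(d["K"]@c.T).T; u=u[:,:2]/u[:,2:]
print(u.round(0))
im=d["pixels"][:,:,::-1].copy()
for a in u: cv2.drawMarker(im,tuple(int(round(v)) for v in np.clip(a,-2000,2000)),(255,0,255),0,12)
cv2.imwrite("pics/w1o.png",im)
```

```text
t 1.60 box mm [-105.8   -2.6  226. ] tool z in box [-0.001 -0.003 -1.   ] tool y [-0.013  1.    -0.003] F [-0.1  0.4  0.5] w -0.2
delta tool cm [-0.69  0.28 12.6 ]
[[-0.    -0.944 -0.33   0.084]
 [ 1.    -0.     0.    -0.001]
 [-0.    -0.33   0.944 -0.142]
 [ 0.     0.     0.     1.   ]]
[[400. 271.]
 [251. 269.]
 [388. 400.]
 [258. 399.]
 [346. 229.]
 [305. 228.]
 [305. 195.]
 [347. 195.]
 [325. 292.]]
```

View pics/w1o.png

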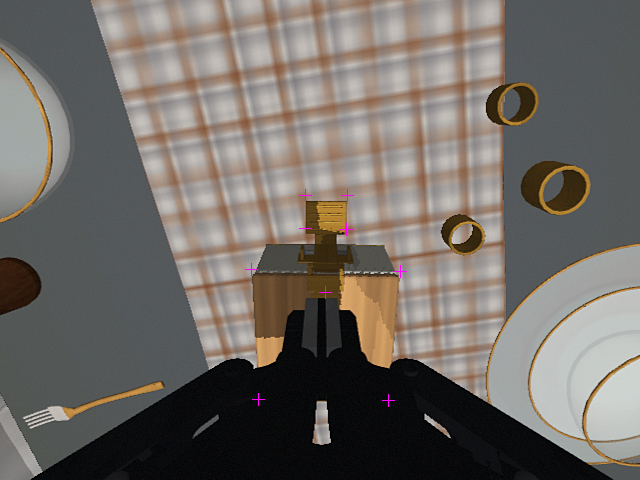

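The wrist view shows the pad at about (306–347, 200–234), roughly 4 px (3 mm) hingeward of my prediction, which is fine for pressing. The big ring is at (555,187). I'll tilt so the gripper body clears the rising lid, then descend.

>>> move_arm(rot=[[0,0,0],[0,-0.15,0],[0,-0.15,0],[0,0,0],[0,0,0]], translation=[[-0.9,0.3,4],[0,0,4],[0,0,0],[0.74,0,2.4],[0,0,0]], claw=[0,0,0,0,0])

```text
time: 2.15
ee_pos: [0.439, -0.0017, 0.1219]
eef_rot: [0.116, 0.985, -0.013, 0.128]
wrist_force: [-0.7, -0.1, 0.9]
gripper_width: 0.0001
```

```bash
python3 st.py -97 0 75
```

```text
t 2.15 box mm [-105.     9.4  121.9] tool z in box [ 0.256  0.009 -0.967] tool y [-0.018  1.     0.004] F [-0.6 -0.3  0.9] w 0.1
delta tool cm [ 0.45 -0.97  4.73]
```

>>> move_arm(rot=[[0,0,0],[0,0,0],[0,0,0],[0,0,0],[0,0,0]], translation=[[0.2,-0.5,2.3],[0.2,-0.5,2.3],[0,0,0],[0,0,0.2],[0.05,0,0.2]], claw=[0,0,0,0,0])

```text
time: 2.65
ee_pos: [0.4484, -0.0079, 0.0763]
eef_rot: [0.112, 0.985, -0.011, 0.132]
wrist_force: [-0.3, -1.2, 0.6]
gripper_width: 0.0
```

```bash
python3 st.py -97 0 60
```

```text
t 2.65 box mm [-94.3   5.7  76.3] tool z in box [ 0.261  0.014 -0.965] tool y [-0.025  1.     0.008] F [ 0.  -1.3  0.6] w 0.0
delta tool cm [ 0.7  -0.58  1.49]
```

>>> move_arm(rot=[[0,0,0],[0,0,0],[0,0,0],[0,0,0],[0,0,0]], translation=[[0.25,-0.4,0.3],[0.15,-0.3,0.3],[0.08,0,0.2],[0.05,0,0.2],[0,0,0]], claw=[0,0,0,0,0])

```text
time: 3.15
ee_pos: [0.4459, -0.0144, 0.0669]
eef_rot: [0.112, 0.985, -0.011, 0.134]
wrist_force: [-0.8, -0.6, -0.1]
gripper_width: -0.0
```

```bash
python3 st.py -97 0 60
```

```text
t 3.15 box mm [-95.1  -1.2  66.9] tool z in box [ 0.266  0.015 -0.964] tool y [-0.025  1.     0.008] F [-0.6 -0.8 -0.1] w -0.0
delta tool cm [0.37 0.12 0.62]
```

>>> move_arm(rot=[[0,0,0],[0,0,0],[0,0,0],[0,0,0],[0,0,0]], translation=[[0.1,0,0.15],[0.1,0,0.15],[0.06,0,0.15],[0.04,0,0.1],[0,0,0]], claw=[0,0,0,0,0])

```text
time: 3.65
ee_pos: [0.4444, -0.014, 0.0602]
eef_rot: [0.112, 0.985, -0.011, 0.134]
wrist_force: [0.0, -0.1, -0.2]
gripper_width: -0.0001
```

>>> move_arm(rot=[[0,0,0],[0,0,0],[0,0,0],[0,0,0],[0,0,0]], translation=[[0.04,0,0.12],[0.04,0,0.12],[0.04,0,0.12],[0,0,0],[0,0,0]], claw=[0,0,0,0,0])

```text
time: 4.15
ee_pos: [0.4443, -0.0139, 0.0565]
eef_rot: [0.112, 0.985, -0.011, 0.134]
wrist_force: [-1.6, 0.1, 1.7]
gripper_width: 0.0
```

```bash
python3 st.py -97 0 55
```

```text
t 4.15 box mm [-96.7  -1.1  56.5] tool z in box [ 0.266  0.015 -0.964] tool y [-0.025  1.     0.008] F [-1.6 -0.3  1.7] w 0.0
delta tool cm [0.07 0.11 0.14]
```

>>> move_arm(rot=[[0,0,0],[0,0,0],[0,0,0],[0,0,0],[0,0,0]], translation=[[0.03,0,0.1],[0.03,0,0.1],[0,0,0],[0,0,0],[0,0,0]], claw=[0,0,0,0,0])

```text
time: 4.65
ee_pos: [0.4443, -0.0139, 0.0545]
eef_rot: [0.112, 0.984, -0.011, 0.134]
wrist_force: [-1.4, -0.0, 2.0]
gripper_width: -0.0
```

>>> move_arm(rot=[[0,0,0],[0,0,0],[0,0,0],[0,0,0],[0,0,0]], translation=[[0.03,0,0.1],[0.03,0,0.1],[0,0,0],[0,0,0],[0,0,0]], claw=[0,0,0,0,0])

```text
time: 5.15
ee_pos: [0.4443, -0.0139, 0.0524]
eef_rot: [0.112, 0.984, -0.011, 0.134]
wrist_force: [-2.1, -0.4, 4.0]
gripper_width: -0.0004
```

Run:
```python
from st import *
state([-97,0,50]); d=snapshot("scene"); cv2.imwrite("pics/s2.png",cv2.resize(d["pixels"][170:300,240:440,::-1],(800,520)))
```

```text
t 5.15 box mm [-96.8  -1.1  52.4] tool z in box [ 0.267  0.015 -0.964] tool y [-0.025  1.     0.008] F [-1.9 -0.9  4. ] w -0.4
delta tool cm [0.08 0.11 0.23]
```

>>> move_arm(rot=[[0,0,0],[0,0,0],[0,0,0],[0,0,0],[0,0,0]], translation=[[0.03,0,0.1],[0,0,0],[0,0,0],[0,0,0],[0,0,0]], claw=[0,0,0,0,0])

```text
time: 5.7
ee_pos: [0.4443, -0.014, 0.0515]
eef_rot: [0.112, 0.984, -0.011, 0.135]
wrist_force: [-2.4, -0.9, 4.5]
gripper_width: -0.0001
```

Run:
```python
from st import *
state([-97,0,50]); d=snapshot("scene"); cv2.imwrite("pics/s2.png",cv2.resize(d["pixels"][170:300,240:440,::-1],(800,520)))
p=d["pixels"].astype(int); old=cam("scene")[2].astype(int); print(np.abs(p-old)[205:250,370:400].mean(), p[215:240:6,385], old[215:240:6,385])
```

```text
t 5.70 box mm [-96.7  -1.1  51.5] tool z in box [ 0.267  0.015 -0.964] tool y [-0.025  1.     0.008] F [-2.1 -1.5  4.5] w -0.1
delta tool cm [0.07 0.11 0.14]
45.66962962962963 [[161 129 110]
 [104  99  90]
 [102  96  87]
 [102  95  86]
 [189 177 159]] [[196 144  97]
 [196 144  90]
 [203 147  91]
 [185 134  84]
 [183 132  85]]
```

View pics/s2.png

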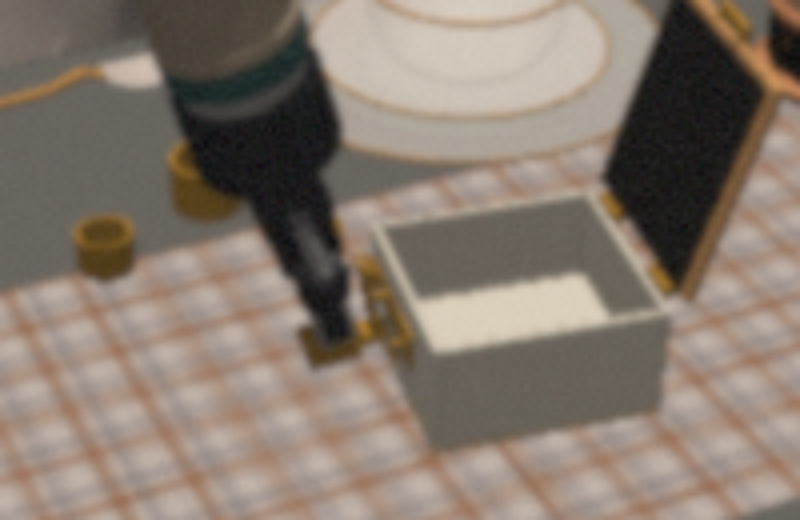

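The lid is fully open: black underside at the upper right of the crop, catch released. Next I'll retreat and compute the ring position, refined with the wrist view.

Run:
```python
from st import *
d=np.load("w1.npz"); T=np.eye(4);T[:3,:3]=R.from_quat(d["r"]).as_matrix();T[:3,3]=d["p"]; T=T@d["mount"]
def az(uv,z):
    v=T[:3,:3]@np.linalg.inv(d["K"])@[*uv,1]; o=T[:3,3]; return o+v*(z-o[2])/v[2]
for uv,z in [((564,188),.034),((326,217),.0542)]:
    w=az(uv,z); print(w, Rz.inv().apply(w-[q[0],q[1],0])*1e3)
for w in [[.469,.202,0]]: print(Rz.inv().apply(np.array(w)-[q[0],q[1],0])*1e3)
```

```text
[0.47049806 0.2009116  0.034     ] [-124.75637741  213.48490803   34.        ]
[ 0.44083954 -0.01154606  0.0542    ] [-100.69333558    0.32098885   54.2       ]
[-126.47789716  214.16693575    0.        ]
```

>>> move_arm(rot=[[0,0,0],[0,0,0],[0,0,0],[0,0.135,0],[0,0.135,0]], translation=[[0,0,-1],[0,0,-3],[0,0,-4],[0,3,-3],[0,4,-1]], claw=[0,0,0,0,0])

```text
time: 6.25
ee_pos: [0.4234, 0.0554, 0.1643]
eef_rot: [0.116, 0.993, 0.003, 0.004]
wrist_force: [2.0, -0.4, 0.1]
gripper_width: -0.0001
```

```bash
python3 st.py -127 214 60
```

```text
t 6.25 box mm [-134.2   60.8  164.3] tool z in box [ 0.007  0.008 -1.   ] tool y [-0.019  1.     0.008] F [2.1 0.1 0.1] w -0.1
delta tool cm [-0.94 15.22 10.55]
```

>>> move_arm(rot=[[0,0,0],[0,0,0],[0,0,0],[0,0,0],[0,0,0]], translation=[[-0.2,4,0],[-0.2,4,0],[-0.2,4,2],[-0.2,3,4],[0,0,3]], claw=[8.5,8.5,8.5,8.5,8.5])

```text
time: 6.75
ee_pos: [0.4826, 0.2108, 0.0807]
eef_rot: [0.116, 0.993, 0.008, 0.015]
wrist_force: [-0.9, -1.2, -0.6]
gripper_width: 0.0722
```

```bash
python3 st.py -125.5 214 7
```

```text
t 6.75 box mm [-115.5  226.1   80.7] tool z in box [ 0.028  0.02  -0.999] tool y [-0.02   1.     0.019] F [-0.6 -1.4 -0.6] w 72.2
delta tool cm [ 1.23 -1.33  7.31]
```

>>> move_arm(rot=[[0.02,0.028,0],[0,0,0],[0,0,0],[0,0,0],[0,0,0]], translation=[[1,-1.2,1],[0.2,-0.1,1],[0,0,0],[0,0,0],[0,0,0]], claw=[8.5,8.5,8.5,8.5,8.5])

```text
time: 7.25
ee_pos: [0.4648, 0.199, 0.0566]
eef_rot: [0.116, 0.993, -0.002, -0.005]
wrist_force: [-0.5, -0.1, -0.6]
gripper_width: 0.0849
```

Run:
```python
from st import *
s=state([-125.5,214,7]); d=snapshot("wrist")
T=np.eye(4);T[:3,:3]=R.from_quat(s["eef_rot"]).as_matrix();T[:3,3]=s["ee_pos"]; T=T@d["mount"]
im=d["pixels"][:,:,::-1].copy(); C=np.linalg.inv(T)
w=np.array([Rz.apply(np.array([-125.5+23*np.cos(a),214+23*np.sin(a),34])/1e3)+[q[0],q[1],0] for a in np.linspace(0,6.28,25)])
u=(d["K"]@((C[:3,:3]@w.T).T+C[:3,3]).T).T; u=u[:,:2]/u[:,2:]; print(u.mean(0))
for a in u: cv2.circle(im,tuple(int(v) for v in a),2,(255,0,255),-1)
cv2.imwrite("pics/w3.png",im)
```

```text
t 7.25 box mm [-129.8  210.2   56.6] tool z in box [-0.008 -0.006 -1.   ] tool y [-0.019  1.    -0.006] F [-0.5 -0.2 -0.6] w 84.9
delta tool cm [-0.48  0.4   4.95]
[330.77008038 299.87454368]
```

View pics/w3.png

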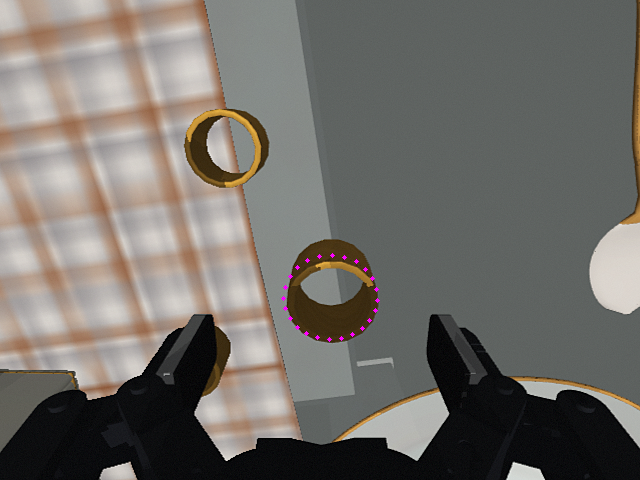

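The overlay (centre (331,300)) matches the big ring's top rim (about (332,302)), and the smaller ring behind the left finger is clear. Next I'll descend and grip.

>>> move_arm(rot=[[-0.006,-0.008,0],[0,0,0],[0,0,0],[0,0,0],[0,0,0]], translation=[[-0.45,0.4,0],[0,0,1],[0,0,1.2],[0,0,1.2],[0,0,0]], claw=[7,7,7,7,7])

```text
time: 7.8
ee_pos: [0.474, 0.2024, 0.0238]
eef_rot: [0.116, 0.993, 0.002, 0.005]
wrist_force: [-0.9, 0.9, -0.2]
gripper_width: 0.0699
```

```bash
python3 st.py -125 214 7
```

```text
t 7.80 box mm [-121.7  215.8   23.8] tool z in box [ 0.008  0.005 -1.   ] tool y [-0.018  1.     0.005] F [-1.1  0.7 -0.2] w 69.9
delta tool cm [ 0.35 -0.19  1.68]
```

>>> move_arm(rot=[[0,0,0],[0,0,0],[0,0,0],[0,0,0],[0,0,0]], translation=[[0.3,-0.15,0.6],[0,0,0.6],[0,0,0.3],[0,0,0],[0,0,0]], claw=[7,7,7,7,4])

```text
time: 8.3
ee_pos: [0.4712, 0.2018, 0.008]
eef_rot: [0.116, 0.993, 0.002, 0.005]
wrist_force: [0.7, -0.6, 0.4]
gripper_width: 0.057
```

>>> move_arm(rot=[[0,0,0],[0,0,0],[0,0,0],[0,0,0],[0,0,0]], translation=[[0,0,0],[0,0,0],[0,0,0],[0,0,0],[0,0,-2]], claw=[3.5,3.5,3.5,3.5,3.5])

```text
time: 8.8
ee_pos: [0.4695, 0.2014, 0.0275]
eef_rot: [0.116, 0.993, 0.002, 0.003]
wrist_force: [-1.2, -0.3, -1.0]
gripper_width: 0.0444
```

```bash
python3 st.py 0 0 130
```

```text
t 8.80 box mm [-125.8  213.7   27.5] tool z in box [ 0.006  0.004 -1.   ] tool y [-0.018  1.     0.004] F [-1.1 -0.6 -1. ] w 44.4
delta tool cm [-12.26 -21.55 -10.26]
```

>>> move_arm(rot=[[0,0,0],[0,0,0],[0,0,0],[0,0,0],[0,0,0]], translation=[[0,0,-3],[0,0,-4],[-1.5,-2.5,-3.5],[-2.5,-4,0],[-2.5,-4,0]], claw=[3.5,3.5,3.5,3.5,3.5])

```text
time: 9.3
ee_pos: [0.5082, 0.0859, 0.138]
eef_rot: [0.112, 0.994, 0.003, 0.004]
wrist_force: [0.1, 0.5, -1.4]
gripper_width: 0.0447
```

>>> move_arm(rot=[[0,0,0],[0,0,0],[0,0,0],[0,0,0],[0,0,0]], translation=[[-2.5,-4,0],[-2,-4,0],[-1,-2.5,0],[0,0,0],[0,0,0]], claw=[3.5,3.5,3.5,3.5,3.5])

```text
time: 9.8
ee_pos: [0.542, -0.0391, 0.1389]
eef_rot: [0.115, 0.993, 0.002, 0.007]
wrist_force: [-0.1, 0.5, -0.1]
gripper_width: 0.0441
```

```bash
python3 st.py 0 0 60
```

```text
t 9.80 box mm [  4.2  -1.2 138.9] tool z in box [ 0.014  0.005 -1.   ] tool y [-0.021  1.     0.005] F [-0.2  0.5 -0.1] w 44.1
delta tool cm [0.53 0.09 7.88]
```

>>> move_arm(rot=[[0,0,0],[0,0,0],[0,0,0],[0,0,0],[0,0,0]], translation=[[0.2,0,3],[0,0,3],[0,0,3],[0,0,1],[0,0,0]], claw=[3.5,3.5,3.5,3.5,3.5])

```text
time: 10.3
ee_pos: [0.5418, -0.0332, 0.0375]
eef_rot: [0.113, 0.994, 0.003, 0.009]
wrist_force: [-0.2, 0.3, 0.1]
gripper_width: 0.0446
```

```bash
python3 st.py 2 0 33
```

```text
t 10.30 box mm [ 2.5  4.4 37.5] tool z in box [ 0.017  0.008 -1.   ] tool y [-0.026  1.     0.007] F [-0.3  0.2  0.1] w 44.6
delta tool cm [ 0.07 -0.44  0.45]
```

Now I'll feel for the floor.

>>> move_arm(rot=[[0,0,0],[0,0,0],[0,0,0],[0,0,0],[0,0,0]], translation=[[0,-0.3,0.2],[0,0,0.15],[0,0,0.1],[0,0,0],[0,0,0]], claw=[3.5,3.5,3.5,3.5,3.5])

```text
time: 10.8
ee_pos: [0.5442, -0.0356, 0.0371]
eef_rot: [0.112, 0.994, 0.002, 0.013]
wrist_force: [0.2, 0.4, -1.1]
gripper_width: 0.045
```

>>> move_arm(rot=[[0,0,0],[0,0,0],[0,0,0],[0,0,0],[0,0,0]], translation=[[0,0,0.1],[0,0,0.1],[0,0,0],[0,0,0],[0,0,0]], claw=[3.5,3.5,3.5,3.5,3.5])

```text
time: 11.3
ee_pos: [0.5448, -0.0359, 0.0357]
eef_rot: [0.112, 0.994, 0.002, 0.013]
wrist_force: [-0.2, -0.6, -0.9]
gripper_width: 0.0447
```

>>> move_arm(rot=[[0,0.025,0],[0,0,0],[0,0,0],[0,0,0],[0,0,0]], translation=[[0.2,0,0.15],[0.1,0,0.15],[0,0,0.1],[0,0,0],[0,0,0]], claw=[3.5,3.5,3.5,3.5,3.5])

```text
time: 11.8
ee_pos: [0.5429, -0.0354, 0.0341]
eef_rot: [0.112, 0.994, 0.004, 0.001]
wrist_force: [-0.2, 1.1, -0.7]
gripper_width: 0.0444
```

```bash
python3 st.py 2 0 30
```

```text
t 11.80 box mm [ 4.1  2.5 34.1] tool z in box [ 0.     0.008 -1.   ] tool y [-0.027  1.     0.008] F [-0.5  1.  -0.7] w 44.4
delta tool cm [ 0.22 -0.25  0.41]
```

>>> move_arm(rot=[[0,0,0],[0,0,0],[0,0,0],[0,0,0],[0,0,0]], translation=[[0,0,0.12],[0,0,0.12],[0,0,0],[0,0,0],[0,0,0]], claw=[3.5,3.5,3.5,3.5,3.5])

```text
time: 12.3
ee_pos: [0.543, -0.0355, 0.0338]
eef_rot: [0.112, 0.994, 0.004, 0.0]
wrist_force: [-1.8, -0.3, 2.9]
gripper_width: 0.0448
```

>>> move_arm(rot=[[0,0,0],[0,0,0],[0,0,0],[0,0,0],[0,0,0]], translation=[[0,0,0.08],[0,0,0.08],[0,0,0],[0,0,0],[0,0,0]], claw=[3.5,3.5,3.5,3.5,3.5])

```text
time: 12.8
ee_pos: [0.543, -0.0354, 0.0338]
eef_rot: [0.111, 0.994, 0.004, 0.0]
wrist_force: [-1.0, 0.1, 2.7]
gripper_width: 0.0445
```

On the floor (about 3 N). I'll release to a 6.5 cm opening and rise.

>>> move_arm(rot=[[0,0,0],[0,0,0],[0,0,0],[0,0,0],[0,0,0]], translation=[[0,0,0],[0,0,0],[0,0,0],[0,0,-1],[0,0,-3]], claw=[6.5,6.5,6.5,6.5,6.5])

```text
time: 13.3
ee_pos: [0.5397, -0.0351, 0.0704]
eef_rot: [0.112, 0.994, 0.004, -0.005]
wrist_force: [0.4, -0.0, -0.8]
gripper_width: 0.0654
```

>>> move_arm(rot=[[0,0,0],[0,0,0],[0,0,0],[0,0,0],[0,0,0]], translation=[[0,0,-4],[0,0,-4],[0,0,-4],[0,0,-4],[0,0,-4]], claw=[6.5,6.5,0,0,0])

```text
time: 13.8
ee_pos: [0.539, -0.0366, 0.2785]
eef_rot: [0.112, 0.994, 0.004, -0.007]
wrist_force: [0.4, -0.5, -0.5]
gripper_width: 0.0217
```

Run:
```python
from st import *
state([155,0,275]); d=snapshot("scene"); cv2.imwrite("pics/s4.png",cv2.resize(d["pixels"][150:300,280:480,::-1],(800,600)))
```

```text
t 13.80 box mm [  0.6   0.4 278.5] tool z in box [-0.015  0.007 -1.   ] tool y [-0.027  1.     0.007] F [ 0.5 -0.3 -0.5] w 21.7
delta tool cm [-15.44  -0.47   0.12]
```

View pics/s4.png

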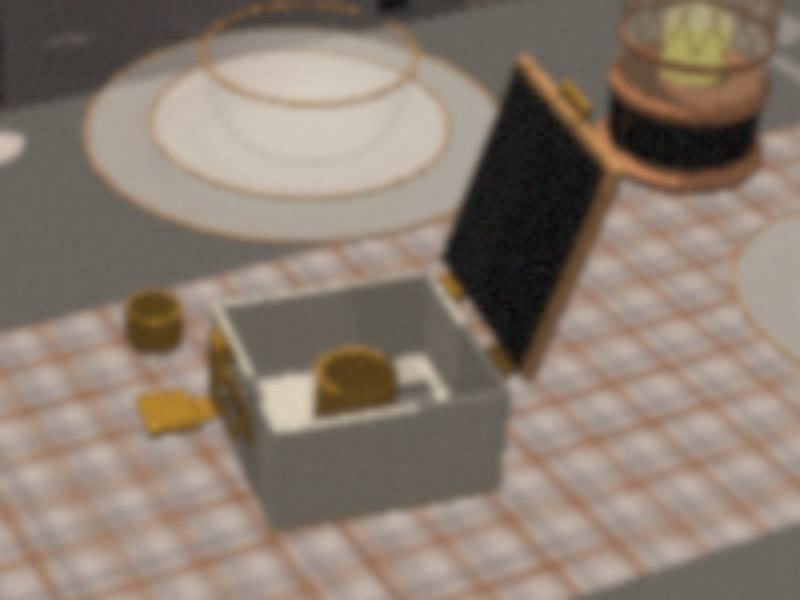

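The ring stands inside the caddy at crop (355,380) and the lid is open. I'll go over and behind the lid.

>>> move_arm(rot=[[0,-0.015,0.02],[0,0,0],[0,0,0],[0,0,0],[0,0,0]], translation=[[-4,0,0],[-4,0,0],[-4,0,0],[-3.5,0,0],[0,0,0]], claw=[0,0,0,0,0])

```text
time: 14.35
ee_pos: [0.6977, -0.0748, 0.2974]
eef_rot: [0.122, 0.992, 0.002, 0.014]
wrist_force: [-0.7, 0.2, -0.0]
gripper_width: 0.0003
```

```bash
python3 st.py 150 0 190
```

```text
t 14.35 box mm [163.8   2.9 297.4] tool z in box [ 0.028  0.008 -1.   ] tool y [-0.007  1.     0.008] F [-0.7  0.  -0. ] w 0.3
delta tool cm [ 1.69 -0.36 10.69]
```

>>> move_arm(rot=[[0,0.025,0],[0,0,0],[0,0,0],[0,0,0],[0,0,0]], translation=[[0.5,-0.3,3],[0.2,0,3],[0,0,3],[0,0,1.5],[0,0,0]], claw=[0,0,0,0,0])

```text
time: 14.85
ee_pos: [0.6897, -0.0751, 0.1909]
eef_rot: [0.122, 0.993, 0.004, 0.002]
wrist_force: [-0.2, -0.4, 1.0]
gripper_width: -0.0
```

```bash
python3 st.py 125 0 187
```

```text
t 14.85 box mm [156.1   0.6 190.9] tool z in box [ 0.003  0.008 -1.   ] tool y [-0.007  1.     0.008] F [-0.1 -0.4  1. ] w -0.0
delta tool cm [ 3.11 -0.04  0.38]
```

>>> move_arm(rot=[[0,0,0],[0,0,0],[0,0,0],[0,0,0],[0,0,0]], translation=[[1.2,0,0],[1.2,0,0],[1,0,0],[1,0,0],[1,0,0]], claw=[0,0,0,0,0])

```text
time: 15.35
ee_pos: [0.6368, -0.0618, 0.1957]
eef_rot: [0.122, 0.993, 0.003, 0.007]
wrist_force: [2.0, -0.8, 0.9]
gripper_width: -0.0002
```

```bash
python3 st.py 86 0 192
```

```text
t 15.35 box mm [101.6   0.3 195.7] tool z in box [ 0.013  0.009 -1.   ] tool y [-0.007  1.     0.009] F [ 2.1 -0.3  0.9] w -0.2
delta tool cm [ 1.57 -0.02  0.35]
```

>>> move_arm(rot=[[0,0,0],[0,0,0],[0,0,0],[0,0,0],[0,0,0]], translation=[[0.9,0,0.2],[0.9,0,0.2],[0.9,0,0.1],[0.8,0,0.1],[0.8,0,0.1]], claw=[0,0,0,0,0])

```text
time: 15.85
ee_pos: [0.5927, -0.0507, 0.1898]
eef_rot: [0.122, 0.993, 0.003, 0.01]
wrist_force: [1.6, -1.5, -1.0]
gripper_width: 0.0003
```

```bash
python3 st.py 29 0 181
```

```text
t 15.85 box mm [ 56.2   0.2 189.8] tool z in box [ 0.019  0.009 -1.   ] tool y [-0.008  1.     0.009] F [ 2. -1. -1.] w 0.3
delta tool cm [ 2.73 -0.    0.83]
```

>>> move_arm(rot=[[0,0.01,0],[0,0,0],[0,0,0],[0,0,0],[0,0,0]], translation=[[0.9,0,0.2],[0.9,0,0.3],[0.9,0,0.4],[0.8,0,0.5],[0.8,0,0.6]], claw=[0,0,0,0,0])

```text
time: 16.35
ee_pos: [0.5475, -0.0392, 0.1676]
eef_rot: [0.122, 0.993, 0.004, 0.004]
wrist_force: [1.7, -0.3, 3.0]
gripper_width: 0.0003
```

```bash
python3 st.py 4.5 0 165
```

```text
t 16.35 box mm [  9.5  -0.  167.6] tool z in box [ 0.007  0.009 -1.   ] tool y [-0.007  1.     0.009] F [1.7 0.1 3. ] w 0.3
delta tool cm [0.5  0.   0.26]
```

>>> move_arm(rot=[[0,0,0],[0,0,0],[0,0,0],[0,0,0],[0,0,0]], translation=[[0.7,0,0.6],[0.7,0,0.7],[0.6,0,0.7],[0.5,0,0.8],[0.4,0,0.8]], claw=[0,0,0,0,0])

```text
time: 16.85
ee_pos: [0.5168, -0.0314, 0.1285]
eef_rot: [0.121, 0.993, 0.004, 0.005]
wrist_force: [0.7, -0.7, 1.9]
gripper_width: 0.0001
```

```bash
python3 st.py -29 0 117
```

```text
t 16.85 box mm [-2.220e+01 -1.000e-01  1.285e+02] tool z in box [ 0.008  0.008 -1.   ] tool y [-0.008  1.     0.008] F [ 0.8 -0.5  1.9] w 0.1
delta tool cm [0.69 0.   1.15]
```

>>> move_arm(rot=[[0,0,0],[0,0,0],[0,0,0],[0,0,0],[0,0,0]], translation=[[0.4,0,0.5],[0.4,0,0.5],[0.4,0,0.5],[0.4,0,0.3],[0.3,0,0.2]], claw=[0,0,0,0,0])

```text
time: 17.35
ee_pos: [0.4977, -0.0264, 0.1057]
eef_rot: [0.122, 0.993, 0.004, 0.005]
wrist_force: [1.7, 0.3, 1.3]
gripper_width: 0.0
```

```bash
python3 st.py -42 0 100
```

```text
t 17.35 box mm [-41.9   0.  105.7] tool z in box [ 0.009  0.009 -1.   ] tool y [-0.007  1.     0.009] F [1.6 0.7 1.3] w 0.0
delta tool cm [ 0.01 -0.01  0.57]
```

>>> move_arm(rot=[[0,0,0],[0,0,0],[0,0,0],[0,0,0],[0,0,0]], translation=[[0,0,0.2],[0,0,0.2],[0,0,0.15],[0,0,0],[0,0,0]], claw=[0,0,0,0,0])

```text
time: 17.85
ee_pos: [0.4962, -0.0261, 0.0996]
eef_rot: [0.121, 0.993, 0.004, 0.003]
wrist_force: [-0.0, -0.5, 1.6]
gripper_width: 0.0001
```

```bash
python3 st.py -45 0 95
```

```text
t 17.85 box mm [-43.5   0.   99.6] tool z in box [ 0.006  0.008 -1.   ] tool y [-0.008  1.     0.008] F [ 0.1 -0.5  1.6] w 0.1
delta tool cm [ 0.15 -0.    0.46]
```

>>> move_arm(rot=[[0,0,0],[0,0,0],[0,0,0],[0,0,0],[0,0,0]], translation=[[0,0,0.15],[0,0,0.12],[0,0,0.1],[0,0,0],[0,0,0]], claw=[0,0,0,0,0])

```text
time: 18.35
ee_pos: [0.4958, -0.0259, 0.0966]
eef_rot: [0.121, 0.993, 0.004, 0.003]
wrist_force: [-0.2, -0.2, 3.4]
gripper_width: -0.0001
```

>>> move_arm(rot=[[0,0,0],[0,0,0],[0,0,0],[0,0,0],[0,0,0]], translation=[[0,0,0.1],[0,0,0.1],[0,0,0],[0,0,0],[0,0,0]], claw=[0,0,0,0,0])

```text
time: 18.85
ee_pos: [0.4956, -0.0259, 0.0953]
eef_rot: [0.121, 0.993, 0.004, 0.003]
wrist_force: [0.6, 0.1, 3.5]
gripper_width: -0.0001
```

```bash
python3 st.py -45 0 90
```

```text
t 18.85 box mm [-44.1   0.   95.3] tool z in box [ 0.005  0.008 -1.   ] tool y [-0.008  1.     0.008] F [0.6 0.3 3.5] w -0.1
delta tool cm [ 0.1  -0.01  0.53]
```

>>> move_arm(rot=[[0,0,0],[0,0,0],[0,0,0],[0,0,0],[0,0,0]], translation=[[0,0,0.1],[0,0,0.1],[0,0,0],[0,0,0],[0,0,0]], claw=[0,0,0,0,0])

```text
time: 19.35
ee_pos: [0.4955, -0.0258, 0.094]
eef_rot: [0.121, 0.993, 0.004, 0.003]
wrist_force: [-0.5, -0.3, 5.0]
gripper_width: 0.0
```

>>> move_arm(rot=[[0,0,0],[0,0,0],[0,0,0],[0,0,0],[0,0,0]], translation=[[0,0,0.1],[0,0,0.1],[0,0,0],[0,0,0],[0,0,0]], claw=[0,0,0,0,0])

```text
time: 19.85
ee_pos: [0.4952, -0.0258, 0.0917]
eef_rot: [0.121, 0.993, 0.004, 0.003]
wrist_force: [-0.2, 0.5, 3.8]
gripper_width: 0.0
```

>>> move_arm(rot=[[0,0,0],[0,0,0],[0,0,0],[0,0,0],[0,0,0]], translation=[[0,0,0.1],[0,0,0],[0,0,0],[0,0,0],[0,0,0]], claw=[0,0,0,0,0])

```text
time: 20.35
ee_pos: [0.495, -0.0258, 0.0899]
eef_rot: [0.121, 0.993, 0.004, 0.002]
wrist_force: [1.0, 0.2, 1.0]
gripper_width: -0.0003
```

>>> move_arm(rot=[[0,0,0],[0,0,0],[0,0,0],[0,0,0],[0,0,0]], translation=[[0,0,0.1],[0,0,0],[0,0,0],[0,0,0],[0,0,0]], claw=[0,0,0,0,0])

```text
time: 20.85
ee_pos: [0.4945, -0.0256, 0.0882]
eef_rot: [0.121, 0.993, 0.004, 0.002]
wrist_force: [-0.2, 0.3, 0.7]
gripper_width: 0.0002
```

Run:
```python
from st import *
state([-45,0,86]); d=snapshot("scene"); cv2.imwrite("pics/s5.png",cv2.resize(d["pixels"][190:290,290:420,::-1],(780,600)))
```

```text
t 20.85 box mm [-45.2   0.1  88.2] tool z in box [ 0.002  0.008 -1.   ] tool y [-0.008  1.     0.008] F [-0.3  0.2  0.7] w 0.2
delta tool cm [-0.02 -0.01  0.22]
```

View pics/s5.png

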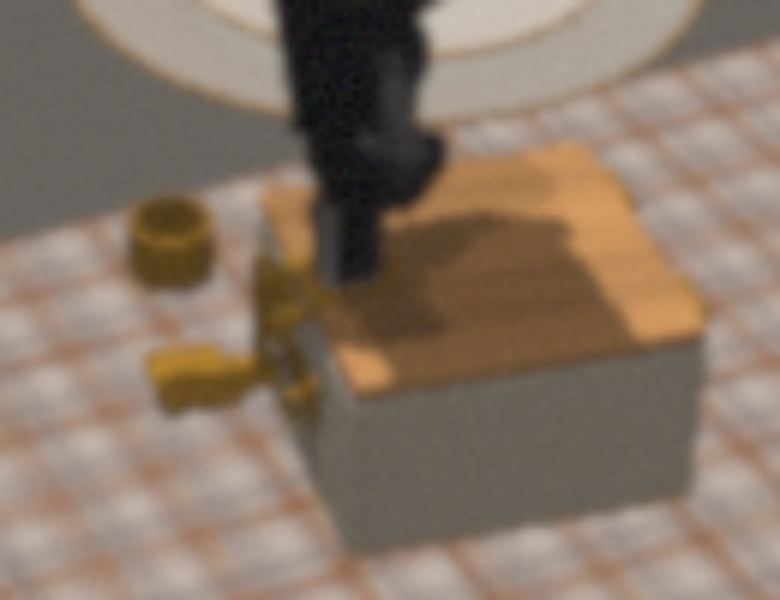

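The lid lies flat with the finger on the disc and the force has dropped, so it has probably snapped. I'll feel a little further to confirm before lifting.

>>> move_arm(rot=[[0,0,0],[0,0,0],[0,0,0],[0,0,0],[0,0,0]], translation=[[0,0,0.08],[0,0,0],[0,0,0],[0,0,0],[0,0,0]], claw=[0,0,0,0,0])

```text
time: 21.4
ee_pos: [0.4945, -0.0256, 0.0877]
eef_rot: [0.121, 0.993, 0.004, 0.002]
wrist_force: [-0.1, 0.2, 3.3]
gripper_width: -0.0003
```

>>> move_arm(rot=[[0,0,0],[0,0,0],[0,0,0],[0,0,0],[0,0,0]], translation=[[0,0,0.06],[0,0,0],[0,0,0],[0,0,0],[0,0,0]], claw=[0,0,0,0,0])

```text
time: 21.9
ee_pos: [0.4944, -0.0256, 0.0871]
eef_rot: [0.121, 0.993, 0.004, 0.002]
wrist_force: [-0.8, -0.2, 2.3]
gripper_width: 0.0002
```

>>> move_arm(rot=[[0,0,0],[0,0,0],[0,0,0],[0,0,0],[0,0,0]], translation=[[0,0,0.06],[0,0,0],[0,0,0],[0,0,0],[0,0,0]], claw=[0,0,0,0,0])

```text
time: 22.4
ee_pos: [0.4944, -0.0256, 0.0867]
eef_rot: [0.121, 0.993, 0.004, 0.002]
wrist_force: [-0.1, -0.3, 2.0]
gripper_width: -0.0001
```

>>> move_arm(rot=[[0,0,0],[0,0,0],[0,0,0],[0,0,0],[0,0,0]], translation=[[0,0,0.06],[0,0,0],[0,0,0],[0,0,0],[0,0,0]], claw=[0,0,0,0,0])

```text
time: 22.9
ee_pos: [0.4944, -0.0256, 0.0865]
eef_rot: [0.121, 0.993, 0.004, 0.002]
wrist_force: [-0.8, -0.8, 3.7]
gripper_width: 0.0005
```

>>> move_arm(rot=[[0,0,0],[0,0,0],[0,0,0],[0,0,0],[0,0,0]], translation=[[0,0,0.1],[0,0,0],[0,0,0],[0,0,0],[0,0,0]], claw=[0,0,0,0,0])

```text
time: 23.4
ee_pos: [0.4944, -0.0256, 0.0865]
eef_rot: [0.121, 0.993, 0.004, 0.002]
wrist_force: [-1.0, 0.4, 4.6]
gripper_width: 0.0002
```

>>> move_arm(rot=[[0,0,0],[0,0,0],[0,0,0],[0,0,0],[0,0,0]], translation=[[0,0,0.1],[0,0,0.1],[0,0,0],[0,0,0],[0,0,0]], claw=[0,0,0,0,0])

```text
time: 23.9
ee_pos: [0.4944, -0.0256, 0.0865]
eef_rot: [0.121, 0.993, 0.004, 0.002]
wrist_force: [-1.3, 0.1, 3.0]
gripper_width: 0.0
```

>>> move_arm(rot=[[0,0,0],[0,0,0],[0,0,0],[0,0,0],[0,0,0]], translation=[[0,0,0],[0,0,0],[0,0,0.1],[0,0,0.15],[0,0,0.15]], claw=[0,0,0,0,0])

```text
time: 24.4
ee_pos: [0.4944, -0.0256, 0.0848]
eef_rot: [0.121, 0.993, 0.004, 0.002]
wrist_force: [-4.5, 1.0, 18.4]
gripper_width: -0.0002
```

>>> move_arm(rot=[[0,0,0],[0,0,0],[0,0,0],[0,0,0],[0,0,0]], translation=[[0,0,-0.1],[0,0,-0.2],[0,0,-0.3],[0,0,-0.3],[0,0,0]], claw=[0,0,0,0,0])

```text
time: 24.9
ee_pos: [0.4941, -0.0255, 0.0938]
eef_rot: [0.121, 0.993, 0.004, 0.002]
wrist_force: [0.2, -0.8, 0.7]
gripper_width: 0.0
```

Run:
```python
from st import *
state([-45,0,86]); d=snapshot("scene"); cv2.imwrite("pics/s6.png",cv2.resize(d["pixels"][190:290,290:420,::-1],(780,600)))
```

```text
t 24.90 box mm [-45.6   0.1  93.8] tool z in box [ 0.003  0.008 -1.   ] tool y [-0.008  1.     0.008] F [ 0.4 -0.7  0.7] w 0.0
delta tool cm [-0.06 -0.01  0.78]
```

View pics/s6.png

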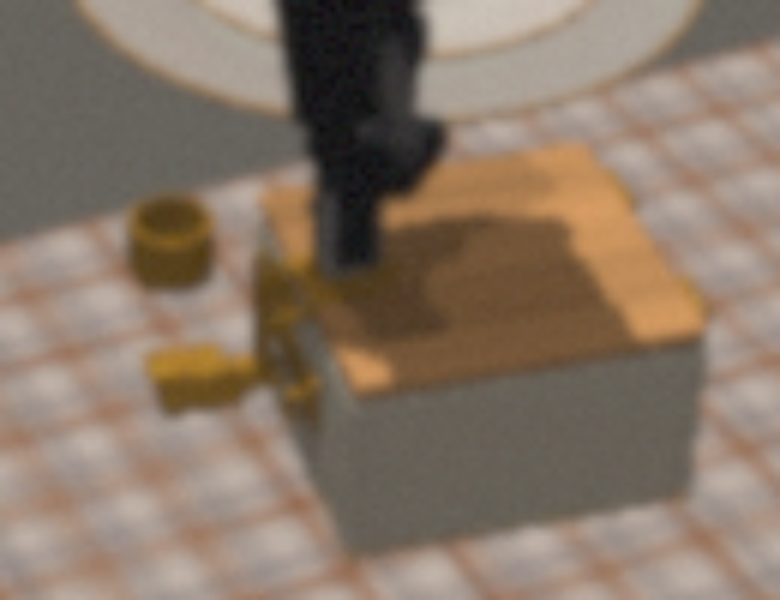

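The lid stays down with the finger lifted, so the catch holds. I'll retreat clear and do a final check.

>>> move_arm(rot=[[0,0,0],[0,0,0],[0,0,0],[0,0,0],[0,0,0]], translation=[[0,0,-2],[0,0,-4],[0,0,-4],[0,0,-4],[0,0,-3]], claw=[0,0,0,0,0])

```text
time: 25.45
ee_pos: [0.4892, -0.0259, 0.2622]
eef_rot: [0.121, 0.993, 0.005, -0.007]
wrist_force: [1.8, -0.6, 0.5]
gripper_width: 0.0004
```

>>> move_arm(rot=[[0,0,0],[0,0,0],[0,0,0],[0,0,0],[0,0,0]], translation=[[3,3,-2],[3,3,0],[3,3,0],[0,0,0],[0,0,0]], claw=[0,0,0,0,0])

```text
time: 25.95
ee_pos: [0.4256, 0.0853, 0.2891]
eef_rot: [0.122, 0.992, 0.005, -0.001]
wrist_force: [-0.7, -0.6, -0.2]
gripper_width: 0.0002
```

Run:
```python
from st import *
state(); d=snapshot("scene"); cv2.imwrite("pics/s7.png",d["pixels"][:,:,::-1])
```

```text
t 25.95 box mm [-139.5   90.4  289.1] tool z in box [-0.003  0.01  -1.   ] tool y [-0.006  1.     0.01 ] F [-0.5 -0.8 -0.2] w 0.2
```

View pics/s7.png

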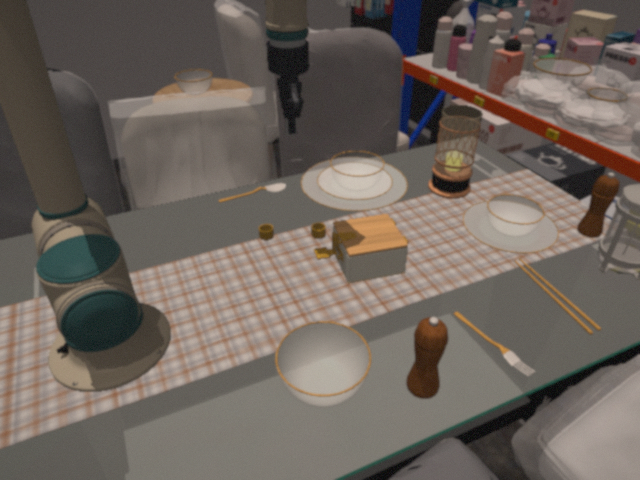

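The lid is shut at (370,235), the two small rings are still at (266,231) and (318,230), and the bystanders look unmoved.

```bash
python3 -c "
from cell import *
print(hand_in())"
```

```text
the job is handed in; nothing more can be done
None
```

The napkin ring is in the caddy, the lid is snapped shut, and I've handed the job in at about 26 s of the 64 s allowed.

- **Latch:** I pressed the thumb pad by feel, with 4.5 N read as the catch freed. The camera showed the lid fully open.
- **Ring:** I picked the largest of the three brass rings and lowered it until it touched the caddy floor at about 3 N. The camera showed it standing inside before I shut the lid.
- **Lid:** I swung it over from behind and pressed on the brass disc. The force rose to 5 N, then dropped off as it snapped. To be sure, I pressed once more onto the rubber seal.
- **Last checks:** The lid stayed shut after I lifted the finger and again with the arm clear. The mill, spoon, bowl and two smaller rings look unmoved in the final picture.

- **Force near the limit:** That last press read 18.4 N, close to the 20 N limit. Forces were only read at the end of each half-second call, so a brief higher peak can't be ruled out.
- **Snap force:** I never read the roughly 10 N expected at the snap, probably for the same reason. The evidence that it snapped is that the lid stays down with nothing touching it.

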